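Raise a ratchet lift to stage height and slide the dish across

ROBOT

A 6-joint arm with a two-finger parallel gripper is mounted at the origin on a cart in front of the work surface, level with it; the furniture and walls round the work are solid. World frame = base frame: x ahead of the robot, y to its left, z up, the work surface at z = 0. Lengths are in m, angles in rad, forces in N, time in s.
With the tool pointing down it reaches from about 0.35 to 0.975 m from the base axis. Payload 4.9 kg.
Tool frame: the origin (TCP) lies at the very end of the fingers, on their centre line; the grasp point (between the pads) lies 19 mm behind it; z points along the fingers, y is the line along which they close (so a half turn about z gives the same grasp; the last joint's range is limited). The gripper opens to 85 mm and grips with 20 to 120 N. Pads are 22 mm wide; open, the fingers measure 114 mm over their backs; the gripper's body (76 mm by 85 mm) begins 54 mm behind the grasp point. The pads swing forward as they close: fully open they stand 13 mm farther back than shut.
Start: joints at [-1.416, 0.053, 1.613, -0, 1.476, -0.119], TCP at [0.169, -0.602, 0.231] pointing down, gripper open.
Joint ranges: [-3.01, 3.01], [-1.01, 2.22], [0.06, 2.58], [-1.02, 4.17], [0.09, 2.62], [-3.14, 3.14]. Speed limits (rad/s): [2.57, 2.57, 3.14, 3.14, 3.14, 3.14].

INTERFACE

Orientations are given as a rotation vector (axis times angle).
In Python, from station import ctrl gives the robot as it stands.
- The arm moves only by the shell command python3 -m crank 'ROWS' [OPENING] [FORCE]. ROWS is text: rows parted by semicolons, each of 4 numbers parted by spaces: the shift along the world's x, y, z in units of 0.5 m (1.0 is 0.5 m), then the turn about the world's z in units of 90 degrees (1.0 is 90 degrees). In form: x y z turn; .... A call has exactly 5 rows; each row shifts and turns the commanded pose from where the row before left it; what a row does not reach is not made up. A row lasts 1/12 s, in which the tool goes at most 41.7 mm and 7.16 degrees, less where a joint would pass 70% of its speed; a pose out of reach is approached as far as the arm can. A call with a number of a shift or a turn outside -1 to 1 is refused whole. A call with a gripper value outside its range is refused whole. OPENING is the opening in per cent of the stroke, from 0 (shut) to 100 (fully open), set as the call begins (- or left out, the last holds). The fingers move at their own pace and stop on an object; FORCE is the grip in N (left out, the last holds). Time passes only in rows, so rows that do not move let the fingers close, or fill a call up. It gives the time, the measured TCP pose, the force, the opening and the grip force at its end, in the units of the state.
- ctrl.get_obs(): the state, without advancing time (a new reading comes with each control period).
- ctrl.get_image(name): name is "side" or "top" or "wrist"; returns (picture, depth): 420x560x3 uint8, red, green, blue; 420x560 float32, m along the optical axis (not along the pixel's ray), 0 where there is no reading.
- ctrl.get_calibration(name): a dict with "fx", "fy", "cx", "cy" (pixels), "extrinsics" (4x4, takes a point from world to camera coordinates). Camera axes: x right, y down, z forward; pixel columns grow to the right and rows downward; lengths in m; the calibration is good to about 2 mm. The wrist camera is an equidistant fisheye: a pixel r from the principal point sees the ray r / f radians off the axis. A picture is of the moment at which its call begins: read the wrist's pose just before it. get_calibration takes no time and is no camera call; for the wrist camera it gives the pose at the moment of the call.
- ctrl.finish_job(): hands the job in; it is judged then, once.
The state is a dict: "t": time; "q": joint angles; "dq": joint speeds; "effort": joint torques, N m; "tool_pos": TCP position; "tool_rot": TCP orientation; "contact_force": force on the tool from outside, world axes, zero at the start; "wrist_torque": the same for the moment, N m; "opening": finger opening in m; "grip_force": force on a finger pad.
Only numpy, scipy, OpenCV 4.12 (cv2) and the standard library are available. Lean on these libraries where they do the work, as an engineer would, in place of code of your own. Each camera call takes 0.05 s, during which the arm holds its last target. There are 200 camera calls.

TASK

Raise the ratchet lift click by click to the notch at which its plate is level with the stage docked against it, no higher, and let the lever come back up so that the pawl carries the plate. Then slide the petri dish across onto that stage, without picking it up, until it rests against the end stop; leave the things standing round it alone.

Things in the scene. Friction and masses are not known exactly. Their poses are not given: they have to be found in the camera images.
- lift: Grey fixed frame of the ratchet lift, base plate 200 x 86 x 12 mm. Origin on the bench at the foot of the column's centre line; z up, -x points to the lever's pad (roughly to the robot), +y points to the docked stage. Base plate spans x -135 to +65 mm.
- plate (a joint): Height of the lift's plate over its lowest notch, m, 0 to 0.067; starts at 0. A spring pawl catches the column's rungs every 10 mm (rests at 0, 0.010, 0.020 .. 0.060, within 1 mm). It clicks past upwards and blocks downwards: a notch too high cannot be undone. Let go between notches, the plate settles on the notch below; a notch catches once passed by 3 mm. Moving part: 0.4 kg.
- plate_top (a point): Centre of the upper face of the lift's aluminium plate, which carries the dish: 76 mm (lift's x) by 84 mm (y), flat, open at both y ends, with black side rails 6.5 mm high, 68 mm apart inside. Its height is 0.105 m plus plate.
- lever_pad (a point): Centre of the top face of the ribbed orange pad (40 x 56 mm) on the lever's front end, 163 mm in front of the column and 108 mm up when the lever is up. Pressing it down with 5 to 12 N lifts the column; its full travel of about 75 mm passes all notches in one stroke. A spring brings it back up when let go; the column stays on the pawl.
- lever_axle (a point): Middle of the lever's level axle (parallel to the lift's y), 80 mm in front of the column, 62 mm up. The pad's top lies 95 mm from it along the lever and 6 mm above the lever's line, which slopes up 25 degrees to the pad at rest. The fork at the rear pushes the column up, 80 mm from the axle: 0.8 mm for each mm of pad travel, after free travel if the plate stands high.
- lever (a joint): Lever angle, rad: 0 up (at rest), 0.83 fully pressed.
- stage_low: Fixed table, blue top 76 (x) x 90 (y) mm, 134 mm high, 1 mm under the plate (level) when plate is 0.030. Origin on the bench under its centre, axes as the lift's. Open at -y, side rails as on the plate, black end stop 12.5 mm high at +y, inner face at y = 41 mm. Either docked (91 mm from the lift's origin along its +y, 4 mm gap) or parked 250 or 360 mm off at its -y.
- stage_mid: The same table with a yellow top, 144 mm high: level with the plate (1 mm below it) when plate is 0.040. Docked or parked like stage_low; always exactly one of the three tables is docked.
- stage_high: The same table with a green top, 154 mm high: level with the plate (1 mm below it) when plate is 0.050. Docked or parked like stage_low.
- dish_center (a point): Centre, half-way up, of the closed petri dish, 61 mm across, 15 mm high, about 40 g, lying loose on the lift's plate. Against a stage's end stop it lies 10 to 12 mm on the +y side of that stage's centre.
- vial: Glass vial, 23 mm across, 62 mm high, standing at the right front; origin at its underside. Bystander.
- stopper: Black rubber stopper, 27 mm across, 24 mm high, standing at the left front; origin at its underside. Bystander.
- timer: White bench timer, 66 x 66 x 20 mm, lying at the left; origin at its underside. Bystander.

How it is judged:
By the outcome, as a careful person would: the job done as asked, in the order asked, and still so for the second after the job is handed in, with the robot touching nothing.
It also fails if it takes over 54 s, if anything falls off the work surface, if the arm or the gripper's body presses on something with over 40 N, if the wrist force passes 120 N, or if a joint passes its speed limit or range.

## Working session

There is one attempt and no reset: what is moved stays moved. The work goes in short steps, Python scripts to look and compute and a shell command to move; the robot and the scene stay as the last step left them, time stands still between calls to the robot, and variables do not carry over. Pictures are saved under pics/ and viewed, at most 10 in all, crops included, and the job is handed in when it is done.

```bash
mkdir -p pics
cat > h.py <<'E'
from station import ctrl
import numpy as np, cv2
def cap(n):
    im,d=ctrl.get_image(n); return im,d,ctrl.get_calibration(n)
def cloud(d,c):
    v,u=np.mgrid[:d.shape[0],:d.shape[1]]
    p=np.stack([(u-c['cx'])/c['fx']*d,(v-c['cy'])/c['fy']*d,d],-1)
    E=np.array(c['extrinsics']); return (p-E[:3,3])@E[:3,:3]
E
python3 - <<'E'
from h import *
for n in ('top','side'):
    im,d,c=cap(n); cv2.imwrite(f'pics/{n}0.png',im[:,:,::-1]); np.savez(f'{n}0.npz',im=im,P=cloud(d,c),d=d)
    print(n,c['fx'],np.round(np.linalg.inv(c['extrinsics']),3).tolist())
print(ctrl.get_obs())
E
```

```text
top 483.97981573059155 [[-0.011, -0.992, 0.125, 0.411], [-1.0, 0.012, 0.007, 0.008], [-0.008, -0.125, -0.992, 1.328], [0.0, 0.0, 0.0, 1.0]]
side 411.5453609397772 [[0.936, 0.215, -0.28, 0.852], [0.353, -0.521, 0.777, -0.797], [0.021, -0.826, -0.563, 0.706], [0.0, 0.0, 0.0, 1.0]]
{'t': 0.1, 'q': array([-1.41600846e+00,  5.33286587e-02,  1.61412980e+00,  1.77919293e-05,
        1.47600271e+00, -1.18999865e-01]), 'dq': array([-0.00014642, -0.00196656, -0.0035546 ,  0.00030567,  0.00156821,
       -0.00064644]), 'effort': array([ 6.15610952e-04, -3.94907355e+01, -3.71362817e+01, -1.20818640e-04,
        3.95176045e-03, -1.57546697e-05]), 'tool_pos': array([ 0.16890704, -0.60116999,  0.23017857]), 'tool_rot': array([-3.11035129e+00, -4.28465157e-01,  2.46874542e-05]), 'contact_force': array([-0.04572757, -0.54760956, -0.35928204]), 'wrist_torque': array([-0.03884557,  0.02711375, -0.01675525]), 'grip_force': 0.0, 'opening': 0.08533909093033912}
```

View pics/top0.png

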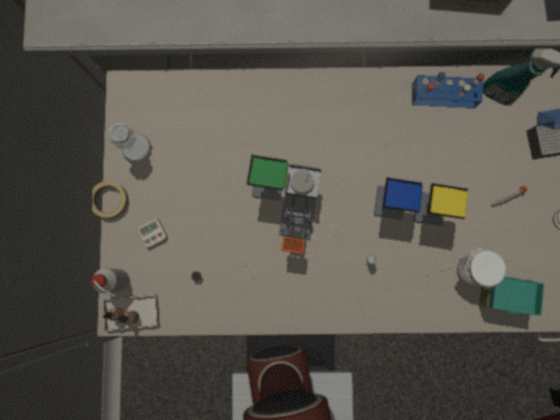

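View pics/side0.png

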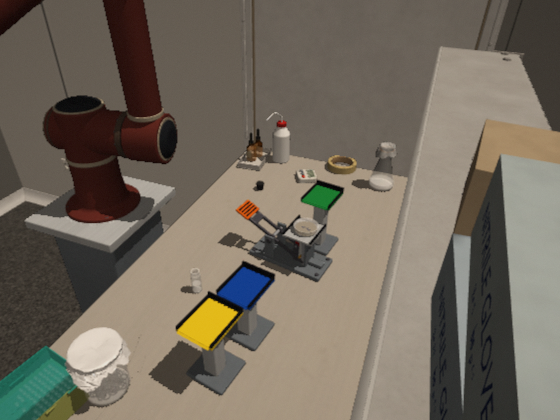

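The top view shows the green (high) stage docked at (268,172) beside the lift plate with the dish at (302,182), and the orange pad at (293,245). Blue and yellow are parked, so the target notch is 0.050.

Run:
```python
from h import *
for n in ('top','side'):
    z=np.load(n+'0.npz'); im,P=z['im'],z['P']; hsv=cv2.cvtColor(im,cv2.COLOR_RGB2HSV)
    c=ctrl.get_calibration(n); E=np.array(c['extrinsics']); R=E[:3,:3].T; o=-R@E[:3,3]
    def ray(px,h):
        px=np.atleast_2d(px).astype(float)
        r=np.c_[(px[:,0]-c['cx'])/c['fx'],(px[:,1]-c['cy'])/c['fy'],np.ones(len(px))]@R.T
        return o+r*((h-o[2])/r[:,2])[:,None]
    for name,lo,hi,h in (('green',(50,120,50),(75,255,255),.154),('blue',(110,150,60),(125,255,255),.134),('yellow',(22,150,100),(35,255,255),.144),('orange',(3,170,120),(18,255,255),.108)):
        m=cv2.inRange(hsv,lo,hi); k,l,s,cc=cv2.connectedComponentsWithStats(m)
        best=[i for i in np.argsort(-s[1:,4])[:2]+1]
        for i in best:
            if s[i,4]<60: continue
            mm=l==i; ct=max(cv2.findContours(mm.astype(np.uint8),0,1)[0],key=cv2.contourArea)[:,0]
            W=ray(ct,h)[:,:2]; r=cv2.minAreaRect((W*1000).astype(np.float32))
            p=P[mm]; p=p[z['d'][mm]>0]
            print(n,name,s[i,4],cc[i].round(1),'rect mm',np.round(r[0],1),np.round(r[1],1),round(r[2],1),'depth med',np.median(p,0).round(4))
    # plate patch points
    Q=P.reshape(-1,3); k=(abs(Q[:,0]-.62)<.2)&(abs(Q[:,1]+.0)<.15)
    if n=='top':
        cv2.imwrite('pics/t1.png',cv2.resize(im[140:270,230:350,::-1],None,fx=5,fy=4.6,interpolation=cv2.INTER_CUBIC))
        g=P[150:262:8,240:332:8]; print('z map mm'); print((g[...,2]*1000).astype(int))
        print('xy',g[0,0],g[-1,-1])
```

```text
top green 776 [268.4 172.9] rect mm [660.6  53.3] [84.2 64.7] 81.0 depth med [0.6598 0.0505 0.1529]
top blue 651 [402.4 194.7] rect mm [ 603.9 -283. ] [85.8 66.8] 79.7 depth med [ 0.6053 -0.2813  0.1327]
top yellow 912 [448.4 201. ] rect mm [ 585.5 -391.8] [84.  67.3] 80.2 depth med [ 0.5854 -0.3918  0.1427]
z map mm
[[  1   0   5   1  -5  -1  -5  -3   0   0   1   0]
 [ -1   5 152 156 154  -4  -2   5   0   0  -1   1]
 [  0  -1 158 152 156 152 149 107  11  -2   2  -1]
 [ -1 162 152 155 152 153 105 117 119 116 104  -2]
 [ -2 162 152 153 151 149 103 123 117 120   0   0]
 [  0   0   6  11  11 151 102 118 120 103  -1  -2]
 [  2   1  -3   2   7   7  12  12  11 102  -3   0]
 [ -3   2  -3  -4  -2  -1  10  15  11  10   2  -5]
 [  0   0   0  -6   0  -4  61  66  67  11  -3   1]
 [ -1  -4  -6  -3   0   1   3  15  73  12   1   0]
 [  0  -4   0   3   0  13  86  10   9   0  -1  -1]
 [  0   0  -2  -2   0   1  98  92   6  -1  -3  -2]
 [  0  -1  -1   0  -5  -4 110 106 104  -4  -1  -1]
 [ -5   5  -5   3   1  -8   1   0  -3  -1   0  -4]]
xy [0.75837489 0.1367679  0.00186972] [ 0.46434152 -0.10431823 -0.00489954]
side green 561 [320.5 196.7] rect mm [661.7  48. ] [93.7 73. ] 80.3 depth med [0.6593 0.0451 0.1542]
side blue 1077 [243.8 287.1] rect mm [ 602.7 -286.5] [92.5 68.6] 81.0 depth med [ 0.6039 -0.2887  0.1342]
side yellow 1742 [207.5 323.4] rect mm [ 587.9 -394.8] [92.2 75.6] 80.0 depth med [ 0.5849 -0.3979  0.1441]
side orange 198 [247.  209.3] rect mm [484.8 -10.8] [69.2 49. ] 79.2 depth med [ 0.4848 -0.0118  0.1074]
```

View pics/t1.png

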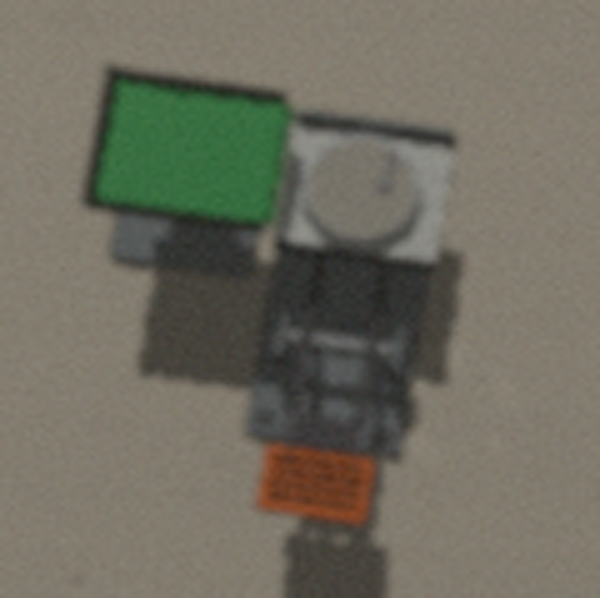

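```bash
r='.0'; python3 -m crank '.0316 .0593 0 -.0142; .0316 .0593 0 -.0142; .0316 .0593 0 -.0142; .0316 .0593 0 -.0142; .0316 .0593 0 -.0142' 0 40
python3 -m crank '.0316 .0593 0 -.0142; .0316 .0593 0 -.0142; .0316 .0593 0 -.0142; .0316 .0593 0 -.0142; .0316 .0593 0 -.0142'
python3 -m crank '.0316 .0593 0 -.0142; .0316 .0593 0 -.0142; .0316 .0593 0 -.0142; .0316 .0593 0 -.0142; .0316 .0593 0 -.0142'
python3 -m crank '.0316 .0593 0 -.0142; .0316 .0593 0 -.0142; .0316 .0593 0 -.0142; .0316 .0593 0 -.0142; .0316 .0593 0 -.0142'
```

```text
t: 0.52
tool_pos: [0.2483, -0.4517, 0.2306]
tool_rot: [-3.13, -0.252, 0.0]
contact_force: [0.8, 0.1, -0.4]
opening: 0.0252
grip_force: 0.0
t: 0.93
tool_pos: [0.3272, -0.3035, 0.2309]
tool_rot: [-3.14, -0.077, 0.0]
contact_force: [0.3, 0.2, -0.2]
opening: -0.0001
grip_force: 0.0
t: 1.35
tool_pos: [0.4062, -0.1553, 0.231]
tool_rot: [-3.14, 0.098, 0.0]
contact_force: [-0.5, -0.3, -0.4]
opening: 0.0
grip_force: 0.0
t: 1.77
tool_pos: [0.4852, -0.0069, 0.2309]
tool_rot: [3.13, -0.272, -0.001]
contact_force: [0.6, -0.9, 0.6]
opening: -0.0003
grip_force: 0.0
```

```bash
cat >> h.py <<'E'
LX=np.array([.985,-.171]);LY=np.array([.171,.985]);O=np.array([.6455,-.0356])
def look(tag,save=False):
    for n in ('top','side'):
        im,d,c=cap(n); P=cloud(d,c); ok=d>0
        q=P[...,:2]-O; X=q@LX; Y=q@LY
        g=ok&(abs(X)<.025)&(abs(Y-.091)<.03)&(P[...,2]>.14)
        pl=ok&(abs(X)<.027)&((Y<-.032)|(Y>.032))&(abs(Y)<.039)&(P[...,2]>.08)&(P[...,2]<.19)
        di=ok&(np.hypot(X,Y)<.02)&(P[...,2]>.08)&(P[...,2]<.2)
        print(tag,n,*[f'{k} {np.median(P[m][:,2])*1000:.1f} ({m.sum()})' for k,m in(('stage',g),('plate',pl),('dish',di)) if m.sum()])
        if save: cv2.imwrite(f'pics/{tag}{n}.png',im[:,:,::-1])
E
python3 - <<'E'
from h import *
look('a',True); o=ctrl.get_obs(); print(o['t'],o['tool_pos'],o['tool_rot'],o['opening'])
E
```

```text
a top stage 152.7 (474) plate 103.3 (112) dish 119.3 (191)
a side stage 154.2 (260) plate 105.3 (61) dish 120.4 (131)
1.8667 [ 0.48576418 -0.00514375  0.23072358] [-3.12923618e+00  2.61980242e-01  1.38846876e-03] -0.00026874191488534963
```

View pics/aside.png

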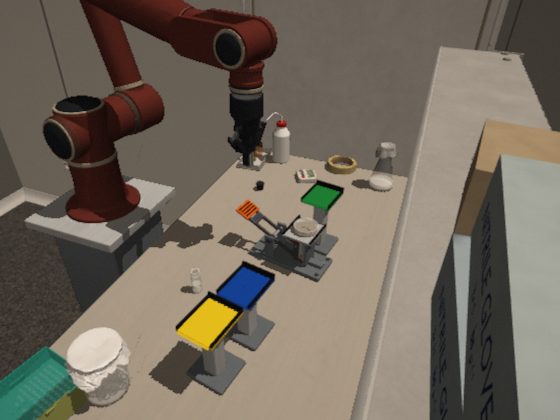

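The side view shows the gripper over the orange pad at about (248,212), and the height readings from both cameras agree (stage 154, plate 105). Now I press in stages.

```bash
python3 -m crank '0 -.0016 -.045 0; 0 -.0016 -.045 0; 0 -.0016 -.045 0; 0 -.0016 -.045 0; 0 -.0016 -.045 0'
python3 -m crank '-.002 0 -.02 0; -.004 .0006 -.02 0; -.005 .0008 -.02 0; -.005 .0008 -.02 0; -.004 .0006 -.02 0'
python3 -m crank '0 0 0 0; 0 0 0 0; 0 0 0 0; 0 0 0 0; 0 0 0 0'; python3 -c "
from h import *
look('b',True)"
```

```text
t: 2.28
tool_pos: [0.4844, -0.0132, 0.1174]
tool_rot: [3.13, -0.271, -0.001]
contact_force: [0.0, -0.7, -0.2]
opening: 0.0005
grip_force: 0.0
t: 2.7
tool_pos: [0.4761, -0.012, 0.0708]
tool_rot: [3.129, -0.271, 0.004]
contact_force: [0.2, 0.5, 6.7]
opening: -0.0003
grip_force: 3.6
t: 3.12
tool_pos: [0.4755, -0.0118, 0.0699]
tool_rot: [3.129, -0.27, 0.002]
contact_force: [-1.7, -2.1, 5.7]
opening: 0.0
grip_force: 2.9
b top stage 153.0 (478) plate 136.7 (119) dish 152.0 (205)
b side stage 154.3 (256) plate 138.4 (56) dish 152.8 (209)
```

```bash
python3 -m crank '0 0 -.01 0; 0 0 -.01 0; 0 0 -.01 0; 0 0 -.01 0; 0 0 0 0'; python3 -c "
from h import *
look('c',True)"
```

```text
t: 3.63
tool_pos: [0.4761, -0.0118, 0.0497]
tool_rot: [3.129, -0.27, 0.004]
contact_force: [0.9, -1.3, 4.8]
opening: -0.0001
grip_force: 2.3
c top stage 152.9 (476) plate 156.4 (123) dish 171.4 (211)
c side stage 154.5 (257) plate 157.6 (57) dish 122.1 (288)
```

```bash
python3 -m crank '0 0 -.003 0; 0 0 -.003 0; 0 0 -.002 0; 0 0 0 0; 0 0 0 0'; python3 -c "
from h import *
look('d')"
```

```text
t: 4.15
tool_pos: [0.4766, -0.0119, 0.0468]
tool_rot: [3.129, -0.27, 0.005]
contact_force: [-1.0, -1.5, 9.0]
opening: -0.0001
grip_force: 4.1
d top stage 152.9 (476) plate 159.6 (122) dish 174.3 (208)
d side stage 154.4 (251) plate 160.6 (62) dish 121.9 (299)
```

```bash
python3 -m crank '0 0 .02 0; 0 0 .03 0; .004 0 .04 0; .005 0 .04 0; .005 0 .04 0'
python3 -m crank '0 0 .05 0; 0 0 .05 0; 0 0 .05 0; 0 0 .03 0; 0 0 0 0'
python3 - <<'E'
from h import *
look('e',True)
im,d,c=cap('top'); P=cloud(d,c); z=np.load('top0.npz')
q=P[...,:2]-O;X=q@LX;Y=q@LY
m=(abs(P[...,2]-.170)<.006)&(abs(X)<.045)&(abs(Y)<.043)
k,l,s,cc=cv2.connectedComponentsWithStats(cv2.morphologyEx(m.astype(np.uint8),cv2.MORPH_OPEN,np.ones((3,3))))
i=1+np.argmax(s[1:,4]); print('dish lift xy',X[l==i].mean(),Y[l==i].mean(),s[i,4], np.ptp(X[l==i]),np.ptp(Y[l==i]))
cv2.imwrite('pics/e1.png',cv2.resize(im[140:270,230:350,::-1],None,fx=5,fy=4.6,interpolation=cv2.INTER_CUBIC))
print(ctrl.get_obs()['tool_pos'])
E
```

```text
t: 4.67
tool_pos: [0.4814, -0.0111, 0.1306]
tool_rot: [-3.129, 0.27, 0.002]
contact_force: [1.1, -0.1, 0.1]
opening: 0.0003
grip_force: 0.0
t: 5.08
tool_pos: [0.4837, -0.0115, 0.2243]
tool_rot: [3.13, -0.27, 0.011]
contact_force: [0.5, -0.1, 0.7]
opening: 0.0003
grip_force: 0.0
e top stage 152.7 (479) plate 154.1 (120) dish 169.2 (212)
e side stage 154.3 (260) plate 155.2 (55) dish 121.2 (284)
dish lift xy 0.0014535584798965246 0.0031531101026072263 460 0.060403924149113504 0.058702797712933345
[ 0.48114066 -0.01108947  0.2184024 ]
```

View pics/eside.png

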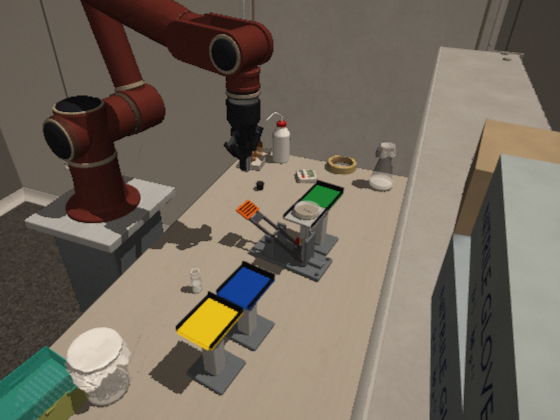

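The lever is up, at (248,209), and the plate sits on 0.050, level with the green stage. Next I go round to the dish's −y side.

```bash
python3 -m crank '.0592 -.0432 0 0; .0592 -.0432 0 0; .0592 -.0432 0 0; .0592 -.0432 0 0; .0592 -.0432 0 0'
python3 -m crank '0 0 -.03 0; 0 0 -.03 0; 0 0 -.03 0; 0 0 -.02 0; 0 0 -.01 0'
python3 -c "
from h import *
o=ctrl.get_obs();q=o['tool_pos'][:2]-O;print(q@LX,q@LY,o['tool_pos'][2])
im,d,c=cap('wrist');cv2.imwrite('pics/w.png',im[:,:,::-1])"
```

```text
t: 5.65
tool_pos: [0.6299, -0.12, 0.2166]
tool_rot: [-3.129, 0.27, 0.007]
contact_force: [0.4, 0.4, 0.7]
opening: -0.0001
grip_force: 0.0
t: 6.07
tool_pos: [0.6274, -0.1179, 0.1559]
tool_rot: [-3.129, 0.269, 0.009]
contact_force: [-0.3, 0.2, -0.2]
opening: -0.0002
grip_force: 0.0
-0.0037616709265474377 -0.08414961320674887 0.1559074486984867
```

View pics/w.png

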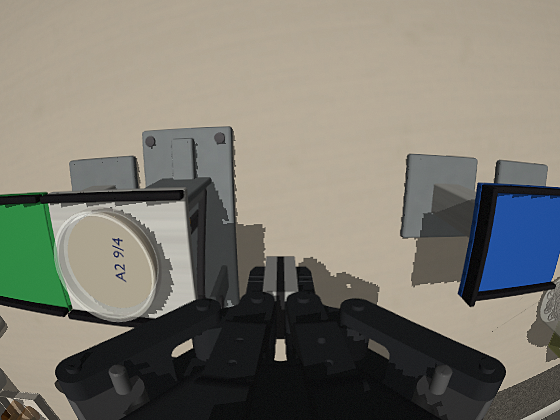

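The wrist view shows the dish between the rails at (110,265), with the shut fingers at (282,270) on the plate's −y side. I correct x and z, then push along lift +y.

```bash
python3 -m crank '.005 -.0008 .006 0; .005 -.0008 .006 0; 0 0 0 0; 0 0 0 0; 0 0 0 0'
python3 -m crank '.0027 .0158 0 0; .0027 .0158 0 0; .0027 .0158 0 0; .0027 .0158 0 0; .0027 .0158 0 0'
python3 -m crank '.0027 .0158 0 0; .0027 .0158 0 0; .0027 .0158 0 0; .0027 .0158 0 0; .0027 .0158 0 0'
cat >> h.py <<'E'
def dish():
    im,d,c=cap('side'); P=cloud(d,c); q=P[...,:2]-O;X=q@LX;Y=q@LY
    o=ctrl.get_obs();t=o['tool_pos'][:2]-O;print('tcp',t@LX,t@LY,o['tool_pos'][2])
    for n in('top','wrist'):
        im,d,c=cap(n);
        if n=='wrist': cv2.imwrite('pics/wd%.0f.png'%(100*o['t']),im[:,:,::-1]);continue
        P=cloud(d,c);q=P[...,:2]-O;X=q@LX;Y=q@LY
        m=(abs(P[...,2]-.168)<.005)&(abs(X)<.03)&(abs(Y-.06)<.07)
        print('dish Y 5..95%',np.percentile(Y[m],[2,50,98]),m.sum()); cv2.imwrite('pics/td%.0f.png'%(100*o['t']),im[:,:,::-1])
E
python3 -c "
from h import *
dish()"
```

```text
t: 6.53
tool_pos: [0.6355, -0.1202, 0.167]
tool_rot: [3.13, -0.27, 0.003]
contact_force: [-0.6, 0.0, 0.9]
opening: 0.0002
grip_force: 0.0
t: 6.95
tool_pos: [0.6418, -0.0794, 0.1657]
tool_rot: [-3.13, 0.27, 0.0]
contact_force: [0.1, 0.3, 0.1]
opening: -0.0001
grip_force: 0.0
t: 7.37
tool_pos: [0.6486, -0.0403, 0.1658]
tool_rot: [3.13, -0.27, -0.0]
contact_force: [-1.0, -0.5, 0.1]
opening: -0.0004
grip_force: 0.1
tcp 0.003790037580258679 -0.0026985318482247904 0.16580498307691824
dish Y 5..95% [0.00690688 0.02876937 0.04500319] 172
```

```bash
python3 -m crank '.0022 .0158 -.004 0; .0022 .0158 -.004 0; .0027 .0158 0 0; .0027 .0158 0 0; .0027 .0158 0 0'
python3 -m crank '.0017 .010 0 0; .0017 .010 0 0; .0014 .008 0 0; .001 .006 0 0; 0 0 0 0'
python3 -c "
from h import *
dish()"
```

```text
t: 7.93
tool_pos: [0.6548, -0.0007, 0.1618]
tool_rot: [-3.13, 0.27, 0.0]
contact_force: [0.4, -0.2, 0.6]
opening: -0.0001
grip_force: 0.4
t: 8.35
tool_pos: [0.6576, 0.0161, 0.1616]
tool_rot: [-3.13, 0.269, 0.0]
contact_force: [-0.4, 0.1, -0.6]
opening: 0.0001
grip_force: 0.0
tcp 0.0031324771186819825 0.052692083148489464 0.16164423683902016
dish Y 5..95% [0.06253268 0.0889481  0.10863122] 197
```

```bash
python3 -m crank '.0008 .004 0 0; .0008 .004 0 0; .0006 .003 0 0; .0004 .002 0 0; 0 0 0 0'
python3 -c "
from h import *
dish()
print(ctrl.get_obs()['contact_force'])"; ls pics
```

```text
t: 8.92
tool_pos: [0.659, 0.0221, 0.1617]
tool_rot: [-3.13, 0.27, 0.0]
contact_force: [0.7, 0.2, 0.5]
opening: 0.0001
grip_force: 0.0
tcp 0.00341168345439803 0.05908205926646619 0.16181503288993732
dish Y 5..95% [0.06949982 0.09587308 0.11591852] 196
[-0.18399904 -0.22291488  0.23138038]
aside.png
atop.png
bside.png
btop.png
cside.png
ctop.png
e1.png
eside.png
etop.png
side0.png
t1.png
td742.png
td840.png
td897.png
top0.png
w.png
wd742.png
wd840.png
wd897.png
```

```bash
python3 -m crank '.0004 .002 0 0; .0004 .002 0 0; .0004 .002 0 0; 0 0 0 0; 0 0 0 0'
python3 -c "
from h import *
dish()
print(ctrl.get_obs()['contact_force'])"
```

```text
t: 9.48
tool_pos: [0.6596, 0.025, 0.1618]
tool_rot: [-3.13, 0.27, -0.0]
contact_force: [0.2, 0.7, -0.2]
opening: -0.0001
grip_force: 0.0
tcp 0.003479464295133043 0.06210456059002639 0.1617936745719841
dish Y 5..95% [0.07243791 0.0992316  0.11958471] 198
[ 1.17241672  0.25817618 -0.75919242]
```

```bash
python3 -m crank '.0003 .002 0 0; .0003 .002 0 0; 0 0 0 0; 0 0 0 0; 0 0 0 0'
python3 -c "
from h import *
dish()
print(ctrl.get_obs()['contact_force'])
import glob,os
f=max(glob.glob('pics/td*'),key=os.path.getmtime);g=max(glob.glob('pics/wd*'),key=os.path.getmtime)
cv2.imwrite('pics/f1.png',cv2.imread(g))"
```

```text
t: 10.05
tool_pos: [0.6599, 0.027, 0.1618]
tool_rot: [-3.13, 0.27, -0.0]
contact_force: [0.3, 0.0, -1.1]
opening: 0.0002
grip_force: 0.0
tcp 0.0034333964874812967 0.06405490535916654 0.1617805713334879
dish Y 5..95% [0.07434815 0.10091206 0.12164916] 196
[-0.85777696 -1.19549743  1.43805619]
```

View pics/f1.png

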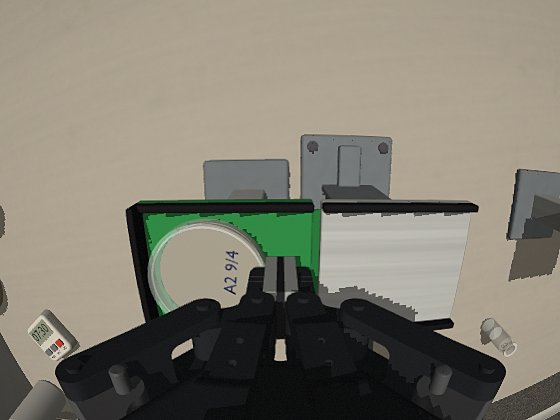

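The dish is on the green stage, its left edge at x≈149 against the end stop's inner face at ≈147. A small gap may remain, so I push on until the force shows.

```bash
python3 -m crank '.0003 .002 0 0; .0003 .002 0 0; 0 0 0 0; 0 0 0 0; 0 0 0 0'
python3 -m crank '.0003 .002 0 0; 0 0 0 0; 0 0 0 0; 0 0 0 0; 0 0 0 0'
python3 -c "
from h import *
dish()
print(ctrl.get_obs()['contact_force'])"
```

```text
t: 10.62
tool_pos: [0.6601, 0.029, 0.1618]
tool_rot: [-3.13, 0.27, 0.0]
contact_force: [-0.5, 0.1, -0.1]
opening: -0.0001
grip_force: 0.0
t: 11.03
tool_pos: [0.6603, 0.0299, 0.1618]
tool_rot: [-3.13, 0.27, -0.0]
contact_force: [0.8, 0.6, 0.6]
opening: 0.0
grip_force: 0.0
tcp 0.003379565974223727 0.06703170359427381 0.16182526005293724
dish Y 5..95% [0.07678481 0.10428488 0.12512162] 208
[ 0.11016297 -0.09121163 -0.22657496]
```

```bash
python3 -m crank '.0003 .002 0 0; .0003 .002 0 0; 0 0 0 0; 0 0 0 0; 0 0 0 0' | grep -E 'pos|force'
python3 -m crank '.0003 .002 0 0; 0 0 0 0; 0 0 0 0; 0 0 0 0; 0 0 0 0'| grep -E 'pos|force'
python3 -c "
from h import *
dish()
print(ctrl.get_obs()['contact_force'])"
```

```text
tool_pos: [0.6606, 0.032, 0.1618]
contact_force: [0.4, 0.4, 0.3]
grip_force: 0.0
tool_pos: [0.6607, 0.0329, 0.1618]
contact_force: [-0.2, -0.7, -0.0]
grip_force: 0.2
tcp 0.0032959782619103647 0.0700765127606204 0.16181203733782
dish Y 5..95% [0.07900542 0.10754153 0.12870948] 204
[-0.20844203 -0.60678806  0.39378642]
```

```bash
python3 -m crank '.0003 .002 0 0; 0 0 0 0; 0 0 0 0; 0 0 0 0; 0 0 0 0' | grep -E 'pos|force'
python3 -c "
from h import *
dish()
print(ctrl.get_obs()['contact_force'])"
python3 -m crank '.0003 .002 0 0; 0 0 0 0; 0 0 0 0; 0 0 0 0; 0 0 0 0'| grep -E 'pos|force'
python3 -c "
from h import *
dish()
print(ctrl.get_obs()['contact_force'])
import glob,os
g=max(glob.glob('pics/wd*'),key=os.path.getmtime)
cv2.imwrite('pics/f2.png',cv2.resize(cv2.imread(g)[180:340,110:330],None,fx=3.6,fy=3.6,interpolation=2))"
```

```text
tool_pos: [0.6608, 0.0332, 0.1618]
contact_force: [-0.6, -5.1, 0.3]
grip_force: 2.6
tcp 0.00332151725874566 0.07038891292414595 0.161805789013894
dish Y 5..95% [0.07960467 0.10703376 0.12889173] 204
[-0.05995935 -4.52184739  1.16780371]
tool_pos: [0.6609, 0.0333, 0.1618]
contact_force: [-1.7, -7.4, -0.5]
grip_force: 3.9
tcp 0.0034018093077406216 0.07050488334137524 0.1618202809783791
dish Y 5..95% [0.07926045 0.10762201 0.1290551 ] 205
[-1.20272722 -7.30469472 -0.2399217 ]
```

View pics/f2.png

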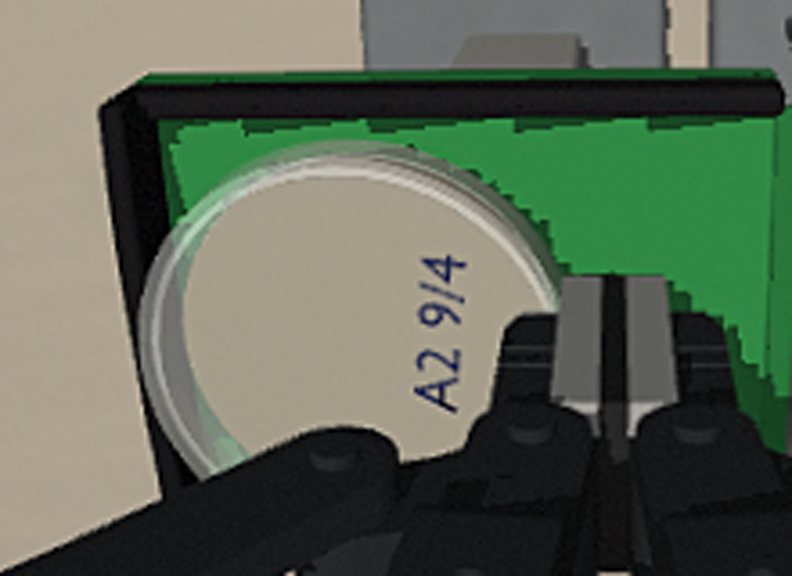

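The dish's left edge (about x=140–165) touches the end stop, and the force rose to 7 N. Now I back off along −y and raise the tool.

```bash
python3 -m crank '-.0007 -.004 0 0; -.0014 -.008 0 0; -.0027 -.0158 0 0; -.0027 -.0158 0 0; -.0027 -.0158 0 0' | grep -E 'pos|force'
python3 -m crank '0 0 .05 0; 0 0 .06 0; 0 0 .06 0; 0 0 .03 0; 0 0 0 0'| grep -E 'pos|force'
python3 -m crank '-.05 -.06 0 0; -.05 -.06 0 0; -.05 -.06 0 0; -.05 -.06 0 0; 0 0 0 0'| grep -E 'pos|force'
python3 - <<'E'
from h import *
look('z',True)
im,d,c=cap('top'); P=cloud(d,c); q=P[...,:2]-O;X=q@LX;Y=q@LY
m=(P[...,2]>.162)&(P[...,2]<.178)&(abs(X)<.029)&(Y>.055)&(Y<.129)
print('dish',np.percentile(X[m],[2,98]).mean(),np.percentile(Y[m],[2,98]),m.sum(),ctrl.get_obs()['t'])
a=cv2.imread('pics/ztop.png')[140:270,230:350];b=cv2.imread('pics/zside.png')[160:290,230:350]
cv2.imwrite('pics/z.png',cv2.resize(np.hstack([a,b]),None,fx=3.3,fy=3.3,interpolation=2))
E
```

```text
tool_pos: [0.6558, 0.0048, 0.1618]
contact_force: [-0.2, 0.6, 0.1]
grip_force: 0.0
tool_pos: [0.6581, 0.0046, 0.2677]
contact_force: [0.6, 0.2, 0.0]
grip_force: 0.0
tool_pos: [0.5521, -0.1187, 0.2595]
contact_force: [-0.1, 0.7, -1.2]
grip_force: 0.0
z top stage 166.8 (499) plate 153.9 (124) dish 153.6 (199)
z side stage 168.0 (342) plate 155.1 (70) dish 122.4 (271)
dish 8.442343835402856e-05 [0.07617679 0.12744464] 455 14.7
```

View pics/z.png

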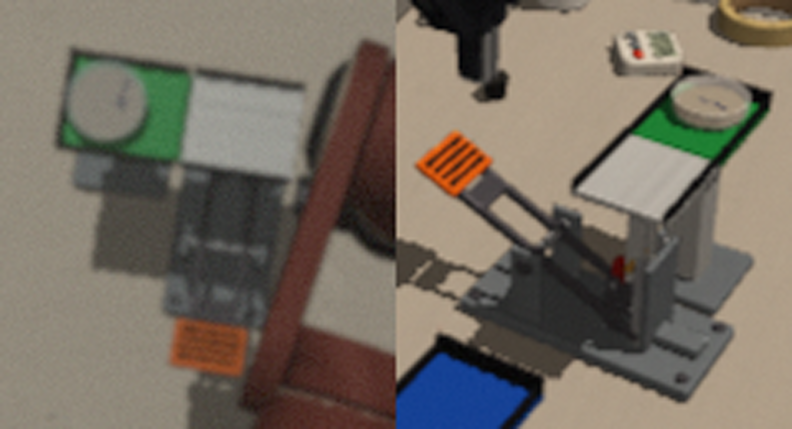

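The dish rests against the end stop at (105,100), the plate is level with the green stage, the lever is up, and the robot is clear.

```bash
python3 -c "
from station import ctrl
print(ctrl.finish_job())"
```

```text
the job is handed in; nothing more can be done
None
```

I raised the lift to the 0.050 notch, level with the docked green stage. The lever is back up, the dish rests against the end stop, and the job is handed in at about 15 s; no verdict was shown.

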